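# Pin back the sprung belt tensioner of the sampler drive

### The job

Get the belt drive ready for a new belt: take the red-headed locking pin out of the rack, swing the sprung tensioner arm back (the pin itself can push it), away from the two pulleys and past the yellow-ringed lock hole, and put the pin fully down in that hole so that the arm stays held back against it when you let go. Leave the black-headed pin in the rack.

Things in the scene. Friction and masses are not known exactly. Their poses are not given: they have to be found in the camera images.
- red_pin: Locking pin, upright, 94 mm long, about 80 g: red round head, 26 mm diameter, 28 mm tall (66 to 94 mm above the tip), on a steel shank of 14 mm diameter whose lowest 10 mm taper to a tip of 6 mm. Origin: underside of the tip; z up the pin. Starts in either hole of a fixed aluminium rack 50 x 130 x 40 mm high, tip 6 mm above the bench: lift it straight up 36 mm or more to clear the rack.
- black_pin: The same pin with a black head, in the rack's other hole, 80 mm away. Not to be used. Origin and axes as for the red pin. Both heads' tops stand 100 mm above the bench, so carry the red pin higher than that, or round it.
- lock_hole (a point): Centre of the mouth of the yellow-ringed upright lock hole, 18 mm diameter, 34 mm deep, in the flat top (40 mm above the bench) of the fixed grey drive plate, 150 x 200 mm. Axes are the plate's: z up; at yaw 0, x away from the robot, y to its left. A pin held with its tip 4 to 8 mm above the top, let down at x 0, y +70 mm (free) and moved along -y to y 0, pushes the arm ahead of it.
- tension_pivot (a point): Foot of the arm's upright pivot, on the plate's top, 70 mm in x and 5 mm in y from the lock hole; axes as for lock_hole. The steel arm, 16 mm wide, 6 to 20 mm above the top, runs from here towards -x, leaning 20 degrees to +y at rest; a black roller of 26 mm diameter ends it, 118 mm out. Highest part: pivot bolt, 26 mm. Two pulleys, 32 mm diameter, 18 mm high, at x -7 and x -103, y +74 mm.
- tension_arm (a joint): Arm angle about its pivot, rad: 0 at rest, growing as it is swung to the plate's -y side (anticlockwise from above), limit 0.95; about 0.6 when its +y face lies against a pin in the lock hole, which then holds it. Its spring always drives it back to 0; the push 75 mm from the pivot grows from 2 N at rest to 3 N at 0.6 rad.
Not all that is in view belongs to the job. There is more than one size of the red_pin; the job needs the larger.

How it is judged:
On the way:
1. the red pin is lifted out of the rack (height (world z) of red_pin above 0.041 m), for 0.1 s.
At the end, for the whole second after the job is handed in: The red pin stands at rest in the lock hole, at least 22 mm deep and within 15 degrees of upright, and the arm is held back against it, its joint between 0.45 and 0.80 rad (value of joint tension_arm between 0.45 and 0.8 rad and horizontal distance between red_pin and lock_hole below 0.01 m and z of red_pin in the frame of lock_hole below -0.022 m and angle between red_pin's own z axis and vertical below 0.26 rad and linear speed of red_pin below 0.02 m/s); the robot touches nothing.
It fails at once if the black pin was moved from its place in the rack (more than 20 mm) (distance of black_pin from where it was at the start of the episode above 0.02 m).
It also fails if it takes over 38 s, if anything falls off the work surface, if the arm or the gripper's body presses on something with over 40 N, if the wrist force passes 120 N, or if a joint passes its speed limit or range.

### The arm

A 6-joint arm with a two-finger parallel gripper is mounted at the origin on a cart in front of the work surface, level with it; the furniture and walls round the work are solid. World frame = base frame: x ahead of the robot, y to its left, z up, the work surface at z = 0. Lengths are in m, angles in rad, forces in N, time in s.
With the tool pointing down it reaches from about 0.225 to 0.875 m from the base axis. Payload 3.4 kg.
Tool frame: the origin (TCP) lies at the very end of the fingers, on their centre line; the grasp point (between the pads) lies 19 mm behind it (manip.pinch_z is the distance from the TCP to the grasp point, in m); z points along the fingers, y is the line along which they close (so a half turn about z gives the same grasp; the last joint's range is limited). The gripper opens to 85 mm and grips with 20 to 120 N. Pads are 22 mm wide; open, the fingers measure 114 mm over their backs; the gripper's body (76 mm by 85 mm) begins 54 mm behind the grasp point. The pads swing forward as they close: fully open they stand 13 mm farther back than shut.
Start: joints at [-1.228, 0.276, 1.505, -0, 1.361, -0.121], TCP at [0.257, -0.514, 0.231] pointing down, gripper open.
Joint ranges: [-2.89, 2.89], [-0.75, 2.08], [0.22, 2.7], [-1.18, 4.32], [0.11, 2.71], [-2.7, 2.7]. Speed limits (rad/s): [2.57, 2.57, 3.14, 3.14, 3.14, 3.14].

### API

Orientations are given as a unit quaternion [w, x, y, z].
In Python, from rig import manip gives the robot as it stands. The module is installed in compiled form; this text tells all that it offers.
- The arm moves only by the shell command python3 -m jog 'ROWS' [FORCE]. ROWS is JSON, a list of rows, each an object of numbers: "dx", "dy", "dz": the shift along the tool's x, y, z each as a share of 25 cm, from -1 to 1; "ax", "ay", "az": the turn, a rotation vector about the tool's x, y, z each as a share of 90 degrees, from -1 to 1; "grip": the opening, from -1 (shut) to 1 (fully open), so that 0 is half open. A call has 1 to 5 rows; each row is the pose to reach, as a shift and turn from the pose commanded when the call began, along the tool's axes at that moment; what a row does not reach only later rows make up. A row lasts 1/12 s, in which the tool goes at most 41.7 mm and 7.16 degrees, less where a joint would pass 70% of its speed; a pose out of reach is approached as far as the arm can. A call with a number of a shift or a turn outside -1 to 1 is refused whole. A call with a gripper value outside its range is refused whole. The fingers move at their own pace and stop on an object; FORCE is the grip in N (left out, the last holds). Time passes only in rows, so rows that repeat a pose let the fingers close. It gives the time, the measured TCP pose, the force, the opening and the grip force at its end, in the units of the state.
- manip.get_state(): the state, without advancing time (a new reading comes with each control period).
- manip.get_image(name): name is "scene" or "top" or "wrist"; returns a dict with "img" (480x640x3 uint8, red, green, blue), "mtx" (3x3 intrinsics, pixels), "world_to_cam" (4x4, takes a point from world to camera coordinates); the wrist camera has in their place "T_tool_cam" (4x4, takes a point from camera to tool coordinates, whose origin is the TCP and whose axes are the flange's). Camera axes: x right, y down, z forward; pixel columns grow to the right and rows downward; lengths in m; the calibration is good to about 2 mm. A picture is of the moment at which its call begins: read the wrist's pose just before it. There is no depth.
- manip.sign_off(): hands the job in; it is judged then, once.
The state is a dict: "clock": time; "qpos": joint angles; "qd": joint speeds; "effort": joint torques, N m; "position": TCP position; "ee_rot": TCP orientation; "contact_force": force on the tool from outside, world axes, zero at the start; "moment": the same for the moment, N m; "width": finger opening in m; "gripper_force": force on a finger pad.
Only numpy, scipy, OpenCV 4.12 (cv2) and the standard library are available. Lean on these libraries where they do the work, as an engineer would, in place of code of your own. Each camera call takes 0.05 s, during which the arm holds its last target. There are 200 camera calls.

## Working session

There is one attempt and no reset: what is moved stays moved. The work goes in short steps, Python scripts to look and compute and a shell command to move; the robot and the scene stay as the last step left them, time stands still between calls to the robot, and variables do not carry over. Pictures are saved under pics/ and viewed, at most 10 in all, crops included, and the job is handed in when it is done.

```bash
mkdir -p pics
python3 - <<'E'
from rig import manip
import cv2,numpy as np
s=manip.get_state();print(s['clock'],s['position'],s['ee_rot'],s['width'],manip.pinch_z)
for n in ['scene','top','wrist']:
    d=manip.get_image(n);cv2.imwrite(f'pics/{n}0.png',d['img'][:,:,::-1]);np.savez(f'{n}0.npz',**d)
    print(n,{k:np.round(v,4).tolist() for k,v in d.items() if k!='img'})
E
```

```text
0.0 [ 0.2570435  -0.5137488   0.23043617] [-9.10937223e-04  9.73232246e-01  2.29822011e-01 -9.27922067e-05] 0.08523115436648214 0.0187
scene {'mtx': [[526.474, 0.0, 315.6632], [0.0, 526.474, 238.4964], [0.0, 0.0, 1.0]], 'world_to_cam': [[0.6825, -0.7304, 0.0254, -0.3996], [-0.3692, -0.3745, -0.8506, 0.1943], [0.6308, 0.5711, -0.5253, 0.6791], [0.0, 0.0, 0.0, 1.0]]}
top {'mtx': [[614.4088, 0.0, 308.2208], [0.0, 614.4088, 233.3968], [0.0, 0.0, 1.0]], 'world_to_cam': [[-0.0163, -0.9999, 0.0005, -0.0531], [-0.9753, 0.0158, -0.2202, 0.5196], [0.2201, -0.004, -0.9755, 0.9924], [0.0, 0.0, 0.0, 1.0]]}
wrist {'mtx': [[373.7539, 0.0, 322.0605], [0.0, 373.7539, 239.4829], [0.0, 0.0, 1.0]], 'T_tool_cam': [[0.0011, -0.9629, -0.2699, 0.0685], [1.0, 0.0013, -0.0006, 0.0003], [0.0009, -0.2699, 0.9629, -0.1433], [0.0, 0.0, 0.0, 1.0]]}
```

View pics/top0.png

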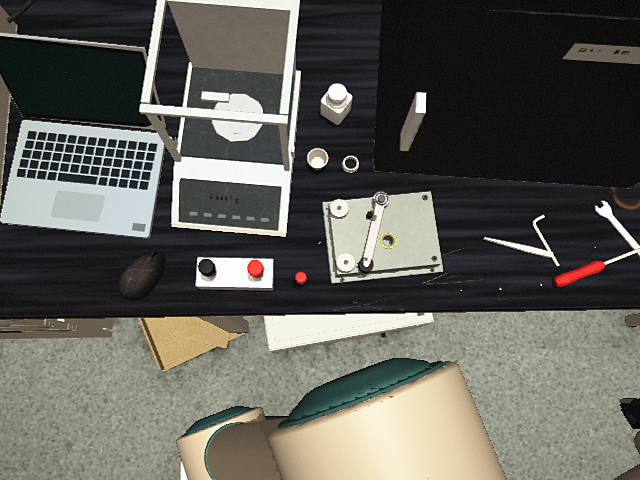

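View pics/scene0.png

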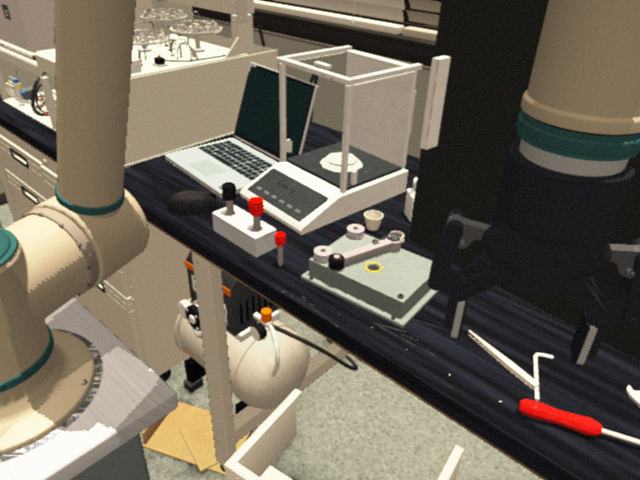

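The top view has these red candidates: the head in the rack at (255,268), a smaller loose pin at (301,278), and a screwdriver at (580,273). The one in the rack next to the black head (207,267) fits the description. The lock-hole ring is at (388,240) and the pivot at (381,199). I'll triangulate these and check with a crop.

```bash
cat > h.py <<'E'
import numpy as np,cv2
def load(n): return dict(np.load(n))
def ray(d,u,v):
    M=d['world_to_cam'];R=M[:3,:3];t=M[:3,3]
    r=R.T@np.linalg.solve(d['mtx'],[u,v,1.]);return -R.T@t,r/np.linalg.norm(r)
def plane(d,u,v,z):
    o,r=ray(d,u,v);return o+r*(z-o[2])/r[2]
def tri(rs):
    A=sum(np.eye(3)-np.outer(r,r) for o,r in rs);b=sum((np.eye(3)-np.outer(r,r))@o for o,r in rs)
    return np.linalg.solve(A,b)
def blobs(img,lo,hi,amin=15):
    h=cv2.cvtColor(img,cv2.COLOR_RGB2HSV)
    m=cv2.inRange(h,lo,hi)
    if lo[0]==0: m|=cv2.inRange(h,(172,lo[1],lo[2]),(180,255,255))
    n,l,s,c=cv2.connectedComponentsWithStats(m)
    return [(c[i].round(1).tolist(),s[i].tolist()) for i in range(1,n) if s[i,4]>=amin]
E
python3 - <<'E'
from h import *
t=load('top0.npz');s=load('scene0.npz')
for n,d in(('top',t),('scene',s)):
    print(n,'red',blobs(d['img'],(0,150,80),(7,255,255)));print('yel',blobs(d['img'],(22,110,100),(35,255,255)))
    print('cam',ray(d,0,0)[0])
a=cv2.resize(t['img'][185:300,190:330],None,fx=3,fy=3,interpolation=2)
b=cv2.resize(s['img'][170:330,210:450],None,fx=2.2,fy=2.2,interpolation=2)
c=cv2.resize(t['img'][185:290,315:450],None,fx=3,fy=3,interpolation=2)
W=800;o=np.zeros((600,W,3),np.uint8)
o[:a.shape[0]-95,:380]=a[95:,:380];o[250:250+330,:420*1][:, :]=cv2.resize(b,(420,330));o[:315,390:390+405]=c[:315] 
cv2.imwrite('pics/crop1.png',o[:,:,::-1])
E
```

```text
top red [([255.1, 268.1], [247, 260, 17, 17, 217]), ([578.7, 273.2], [554, 261, 52, 26, 589]), ([300.3, 277.1], [295, 272, 12, 12, 112])]
yel [([384.8, 238.2], [380, 232, 16, 16, 40]), ([393.6, 243.6], [389, 239, 8, 10, 20])]
cam [ 0.28745838 -0.05727028  1.0824629 ]
scene red [([255.7, 206.0], [248, 196, 16, 21, 257]), ([280.1, 238.0], [275, 231, 11, 15, 151]), ([559.8, 416.8], [518, 398, 85, 38, 1413])]
yel [([372.9, 266.8], [364, 262, 18, 10, 76])]
cam [-0.08389596 -0.60701249  0.53213376]
```

View pics/crop1.png

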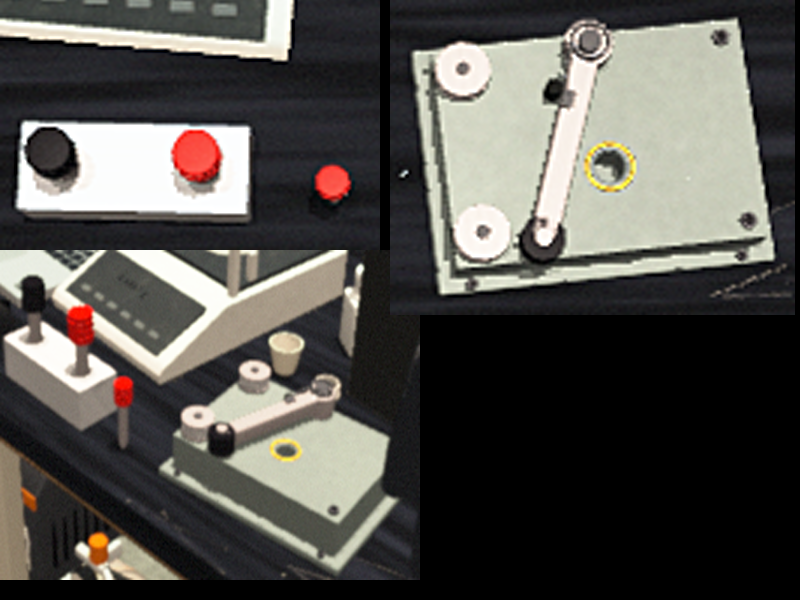

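The crop confirms that the larger red pin is in the rack beside the black one. The smaller red pin stands loose at (301,278) and is a decoy. The ring centre is at about (388.3,240.5) and the pivot bolt at about (381,198.3).

Run:
```python
from h import *
t=load('top0.npz');s=load('scene0.npz')
P=lambda *a:print(*[np.round(x,4) if not isinstance(x,str) else x for x in a])
P('red tri',tri([ray(t,255.1,268.1),ray(s,255.7,206)]),'top@.09',plane(t,255.1,268.1,.09),'scene@.086',plane(s,255.7,206,.086))
P('small tri',tri([ray(t,300.3,277.1),ray(s,280.1,238)]))
P('ring tri',tri([ray(t,388.3,240.5),ray(s,373.2,267)]),'top@.04',plane(t,388.3,240.5,.04),'scene@.04',plane(s,373.2,267,.04))
H=plane(t,388.3,240.5,.04);Q=plane(t,381,198.3,.066)
P('pivot',Q,'tri',tri([ray(t,381,198.3),ray(s,210+324*240/420-0,170+(383-250)*160/330)]))
d=(Q-H)[:2];P('len',np.linalg.norm(d),'yaw',np.degrees(np.arctan2(d[1],d[0])-np.arctan2(5,70)),np.degrees(np.arctan2(d[1],d[0])-np.arctan2(-5,70)))
# plate top corners (crop px)
for n,(u,v) in dict(TL=(413,50),TR=(738,18),BR=(768,240),BL=(455,262)).items(): P(n,plane(t,(u-390)/3+315,v/3+185,.04))
for n,(u,v) in dict(p1=(462,68),p2=(482,232)).items(): P(n,plane(t,(u-390)/3+315,v/3+185,.058))
# rack top corners crop
for n,(u,v) in dict(TL=(22,122),TR=(249,127),BR=(247,213),BL=(18,210)).items(): P('rack',n,plane(t,u/3+190,(v+95)/3+185,.04))
P('black',plane(t,207,267.3,.09))
P('balance edge',plane(t,285/3+190,(60+95)/3+185,.05))
```

```text
red tri [0.455  0.0268 0.0871] top@.09 [0.4547 0.0264 0.09  ] scene@.086 [0.4562 0.0284 0.086 ]
small tri [ 0.4437 -0.047   0.0576]
ring tri [ 0.5077 -0.2002  0.0413] top@.04 [ 0.5078 -0.2003  0.04  ] scene@.04 [ 0.5094 -0.1993  0.04  ]
pivot [ 0.5766 -0.1875  0.066 ] tri [ 0.5773 -0.1886  0.0685]
len 0.07 yaw 6.4346 14.6058
TL [ 0.5795 -0.0879  0.04  ]
TR [ 0.596  -0.2798  0.04  ]
BR [ 0.4633 -0.289   0.04  ]
BL [ 0.4535 -0.1092  0.04  ]
p1 [ 0.5633 -0.1154  0.058 ]
p2 [ 0.4674 -0.124   0.058 ]
rack TL [0.4835 0.1303 0.04  ]
rack TR [ 4.785e-01 -2.000e-04  4.000e-02]
rack BR [0.4288 0.0012 0.04  ]
rack BL [0.4327 0.1313 0.04  ]
black [0.4573 0.1051 0.09  ]
balance edge [ 0.5153 -0.0215  0.05  ]
```

```bash
cat > go.py <<'E'
import sys,numpy as np
from rig import manip
from scipy.spatial.transform import Rotation as R
s=manip.get_state();q=np.array(s['ee_rot']);T=R.from_quat(q[[1,2,3,0]]);p=np.array(s['position'])
print('t',round(s['clock'],2),'p',p.round(4),'w',round(s['width'],4),'gf',round(float(np.max(s['gripper_force'])),1),'F',np.round(s['contact_force'],1))
print('x,z axes',T.as_matrix()[:,0].round(3),T.as_matrix()[:,2].round(3))
a=[float(v) for v in sys.argv[1:]]
for i in range(0,len(a),4):
    x,y,z,w=a[i:i+4]
    D=R.from_euler('z',w,degrees=True)*R.from_quat([1,0,0,0])
    print('target',a[i:i+4],'d',(T.inv().apply(np.array([x,y,z])-p)/.25).round(4),'a',((T.inv()*D).as_rotvec(degrees=True)/90).round(4))
E
python3 go.py .39 -.15 .21 5.3  .455 .0265 .15 5.3
```

```text
t 0.15 p [ 0.2571 -0.5139  0.2307] w 0.0855 gf 0.0 F [-0.2 -0.1  0.7]
x,z axes [0.894 0.447 0.   ] [-0.     0.001 -1.   ]
target [0.39, -0.15, 0.21, 5.3] d [ 1.1267 -1.0639  0.0842] a [-9.000e-04  1.000e-04  2.364e-01]
target [0.455, 0.0265, 0.15, 5.3] d [ 1.675  -1.5787  0.325 ] a [-9.000e-04  1.000e-04  2.364e-01]
```

```bash
python3 -m jog '[{"dx":0.16,"dy":-0.16,"dz":0.02,"az":0.07,"grip":0.2},{"dx":0.3,"dy":-0.3,"dz":0.04,"az":0.14,"grip":0.2},{"dx":0.45,"dy":-0.44,"dz":0.06,"az":0.2,"grip":0.2},{"dx":0.6,"dy":-0.58,"dz":0.08,"az":0.236,"grip":0.2},{"dx":0.75,"dy":-0.71,"dz":0.08,"az":0.236,"grip":0.2}]' 80; python3 go.py .455 .0265 .15 5.3
```

```text
t 0.15 p [ 0.2571 -0.5139  0.2307] w 0.0855 gf 0.0 F [-0.2 -0.1  0.7]
x,z axes [0.894 0.447 0.   ] [-0.     0.001 -1.   ]
target [0.455, 0.0265, 0.15, 5.3] d [ 1.675  -1.5787  0.325 ] a [-9.000e-04  1.000e-04  2.364e-01]schema error: expected keys dx, dy, dz, ax, ay, az, grip
```

```bash
python3 -m jog '[{"dx":0.16,"dy":-0.16,"dz":0.02,"ax":0,"ay":0,"az":0.07,"grip":0.2},{"dx":0.3,"dy":-0.3,"dz":0.04,"ax":0,"ay":0,"az":0.14,"grip":0.2},{"dx":0.45,"dy":-0.44,"dz":0.06,"ax":0,"ay":0,"az":0.2,"grip":0.2},{"dx":0.6,"dy":-0.58,"dz":0.08,"ax":0,"ay":0,"az":0.236,"grip":0.2},{"dx":0.75,"dy":-0.71,"dz":0.08,"ax":0,"ay":0,"az":0.236,"grip":0.2}]' 80; python3 go.py .455 .0265 .15 5.3
```

```text
clock: 0.57
position: [0.3267, -0.3167, 0.2128]
ee_rot: [-0.001, 0.999, 0.045, -0.0]
contact_force: [1.7, -0.6, 0.2]
width: 0.0517
gripper_force: 0.0
t 0.57 p [ 0.3267 -0.3167  0.2128] w 0.0517 gf 0.0 F [ 1.7 -0.6  0.2]
x,z axes [ 0.996  0.09  -0.001] [-0.001  0.001 -1.   ]
target [0.455, 0.0265, 0.15, 5.3] d [ 0.6343 -1.3207  0.2526] a [-0.0008  0.0003 -0.0016]
```

```bash
python3 -m jog '[{"dx":0.07,"dy":-0.15,"dz":0.0,"ax":0,"ay":0,"az":0,"grip":0.2},{"dx":0.14,"dy":-0.3,"dz":0.0,"ax":0,"ay":0,"az":0,"grip":0.2},{"dx":0.21,"dy":-0.45,"dz":0.04,"ax":0,"ay":0,"az":0,"grip":0.2},{"dx":0.28,"dy":-0.6,"dz":0.08,"ax":0,"ay":0,"az":0,"grip":0.2},{"dx":0.35,"dy":-0.75,"dz":0.12,"ax":0,"ay":0,"az":0,"grip":0.2}]'; python3 go.py .455 .0265 .15 5.3
```

```text
clock: 0.98
position: [0.396, -0.1246, 0.1841]
ee_rot: [0.0, 0.999, 0.046, 0.0]
contact_force: [0.9, -0.5, -0.3]
width: 0.0513
gripper_force: 0.0
t 0.98 p [ 0.396  -0.1246  0.1841] w 0.0513 gf 0.0 F [ 0.9 -0.5 -0.3]
x,z axes [0.996 0.092 0.001] [ 0.001 -0.    -1.   ]
target [0.455, 0.0265, 0.15, 5.3] d [ 0.2909 -0.5802  0.1363] a [ 0.0003 -0.0006  0.0001]
```

```bash
python3 -m jog '[{"dx":0.07,"dy":-0.14,"dz":0.03,"ax":0,"ay":0,"az":0,"grip":0.2},{"dx":0.15,"dy":-0.29,"dz":0.07,"ax":0,"ay":0,"az":0,"grip":0.2},{"dx":0.22,"dy":-0.43,"dz":0.1,"ax":0,"ay":0,"az":0,"grip":0.2},{"dx":0.29,"dy":-0.58,"dz":0.136,"ax":0,"ay":0,"az":0,"grip":0.2},{"dx":0.29,"dy":-0.58,"dz":0.136,"ax":0,"ay":0,"az":0,"grip":0.2}]'; python3 go.py .455 .0265 .15 5.3
python3 - <<'E'
from h import *
from rig import manip
from scipy.spatial.transform import Rotation as R
s=manip.get_state();d=manip.get_image('wrist');q=np.array(s['ee_rot'])
X=np.eye(4);X[:3,:3]=R.from_quat(q[[1,2,3,0]]).as_matrix();X[:3,3]=s['position']
d['world_to_cam']=np.linalg.inv(X@d['T_tool_cam'])
for c,st in blobs(d['img'],(0,150,80),(7,255,255),60): print(c,st,plane(d,*c,.09).round(4),plane(d,*c,.1).round(4))
cv2.imwrite('pics/w1.png',d['img'][:,:,::-1])
E
```

```text
clock: 1.4
position: [0.4553, 0.0309, 0.1488]
ee_rot: [-0.002, 0.999, 0.05, -0.0]
contact_force: [-1.0, -0.8, -0.1]
width: 0.0514
gripper_force: 0.0
t 1.4 p [0.4553 0.0309 0.1488] w 0.0514 gf 0.0 F [-1.  -0.8 -0.1]
x,z axes [ 0.995  0.099 -0.001] [-0.001  0.004 -1.   ]
target [0.455, 0.0265, 0.15, 5.3] d [-0.0029  0.0175 -0.0049] a [-0.0026  0.0003  0.0044]
[327.5, 261.5] [305, 233, 46, 56, 2026] [0.4544 0.0279 0.09  ] [0.4578 0.0283 0.1   ]
[435.6, 272.8] [419, 255, 35, 36, 888] [ 0.4539 -0.0347  0.09  ] [ 0.4573 -0.0311  0.1   ]
```

View pics/w1.png

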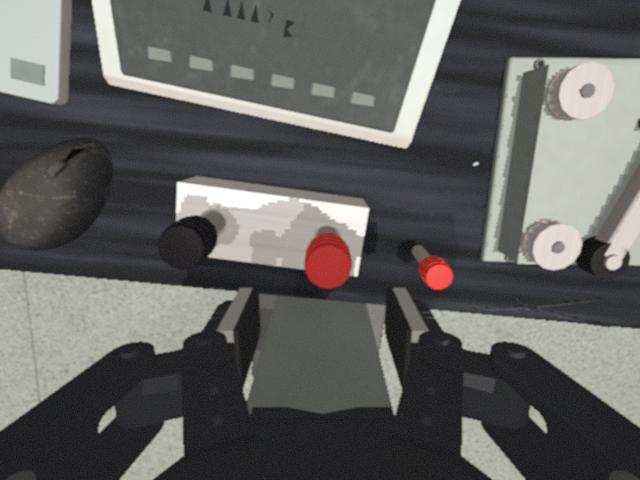

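The wrist view shows the larger red head at (328,262) between the fingers, with the small pin to its right at (435,273). I'm going down for the grasp.

```bash
python3 -m jog '[{"dx":0.002,"dy":-0.002,"dz":0.1,"ax":0,"ay":0,"az":0,"grip":0.2},{"dx":0.002,"dy":-0.002,"dz":0.2,"ax":0,"ay":0,"az":0,"grip":0.2},{"dx":0.002,"dy":-0.002,"dz":0.28,"ax":0,"ay":0,"az":0,"grip":0.2},{"dx":0.002,"dy":-0.002,"dz":0.328,"ax":0,"ay":0,"az":0,"grip":0.2},{"dx":0.002,"dy":-0.002,"dz":0.328,"ax":0,"ay":0,"az":0,"grip":0.2}]'; python3 go.py .4555 .0272 .068 5.3
```

```text
clock: 1.87
position: [0.4524, 0.0241, 0.066]
ee_rot: [-0.0, 0.999, 0.046, -0.003]
contact_force: [-1.0, 0.1, -0.3]
width: 0.0511
gripper_force: 0.0
t 1.87 p [0.4524 0.0241 0.066 ] w 0.0511 gf 0.0 F [-1.   0.1 -0.3]
x,z axes [ 0.996  0.092 -0.006] [-0.006 -0.    -1.   ]
target [0.4555, 0.0272, 0.068, 5.3] d [ 0.0134 -0.0113 -0.0079] a [-0.0003  0.0038 -0.0004]
```

```bash
python3 -m jog '[{"dx":0.0,"dy":0,"dz":-0.004,"ax":0,"ay":0,"az":0,"grip":0.2},{"dx":0.0,"dy":0,"dz":-0.004,"ax":0,"ay":0,"az":0,"grip":0.2}]'; python3 go.py .4555 .0272 .068 5.3
```

```text
clock: 2.03
position: [0.4557, 0.0243, 0.0702]
ee_rot: [0.0, 0.999, 0.046, 0.001]
contact_force: [-0.1, -0.8, 0.1]
width: 0.0512
gripper_force: 0.0
t 2.03 p [0.4557 0.0243 0.0702] w 0.0512 gf 0.0 F [-0.1 -0.8  0.1]
x,z axes [0.996 0.092 0.002] [ 0.002 -0.    -1.   ]
target [0.4555, 0.0272, 0.068, 5.3] d [ 0.0002 -0.0118  0.0087] a [ 0.0004 -0.0011 -0.0003]
```

```bash
python3 -m jog '[{"dx":0.0,"dy":-0.01,"dz":0.004,"ax":0,"ay":0,"az":0,"grip":0.2},{"dx":0.0,"dy":-0.01,"dz":0.004,"ax":0,"ay":0,"az":0,"grip":-0.6},{"dx":0.0,"dy":-0.01,"dz":0.004,"ax":0,"ay":0,"az":0,"grip":-1},{"dx":0.0,"dy":-0.01,"dz":0.004,"ax":0,"ay":0,"az":0,"grip":-1},{"dx":0.0,"dy":-0.01,"dz":0.004,"ax":0,"ay":0,"az":0,"grip":-1}]' 80; python3 go.py .4555 .0272 .068 5.3
```

```text
clock: 2.45
position: [0.4553, 0.0276, 0.0691]
ee_rot: [0.0, 0.999, 0.047, 0.001]
contact_force: [-1.4, 0.9, 5.5]
width: 0.024
gripper_force: 78.1
t 2.45 p [0.4553 0.0276 0.0691] w 0.024 gf 78.1 F [-1.4  0.9  5.5]
x,z axes [0.996 0.093 0.002] [ 0.002 -0.    -1.   ]
target [0.4555, 0.0272, 0.068, 5.3] d [0.0005 0.0018 0.0043] a [ 0.0002 -0.0011  0.0005]
```

```bash
python3 -m jog '[{"dx":0,"dy":0,"dz":-0.05,"ax":0,"ay":0,"az":0,"grip":-1},{"dx":0,"dy":0,"dz":-0.13,"ax":0,"ay":0,"az":0,"grip":-1},{"dx":0,"dy":0,"dz":-0.25,"ax":0,"ay":0,"az":0,"grip":-1},{"dx":0,"dy":0,"dz":-0.36,"ax":0,"ay":0,"az":0,"grip":-1},{"dx":0,"dy":0,"dz":-0.4,"ax":0,"ay":0,"az":0,"grip":-1}]'; python3 -m jog '[{"dx":0,"dy":0,"dz":0,"ax":0,"ay":0,"az":0,"grip":-1},{"dx":0,"dy":0,"dz":0,"ax":0,"ay":0,"az":0,"grip":-1}]'
python3 - <<'E'
from h import *
from rig import manip
P=manip.get_state()['position'];print(P)
for n in('top','scene'):
    d=manip.get_image(n);np.savez(n+'1.npz',**d);print(n,blobs(d['img'],(0,150,80),(7,255,255)))
    M=d['world_to_cam'];
    for dz in (.012,-.061,):
        c=d['mtx']@(M[:3,:3]@(P+[0,0,dz])+M[:3,3]);print((c[:2]/c[2]).round(1))
    u,v=(c[:2]/c[2]).astype(int)
    cv2.imwrite(f'pics/{n}1.png',cv2.resize(d['img'][v-90:v+60,u-80:u+80],None,fx=3,fy=3,interpolation=2)[:,:,::-1])
a=cv2.imread('pics/top1.png');b=cv2.imread('pics/scene1.png');cv2.imwrite('pics/lift.png',cv2.resize(np.hstack([a,b]),(800,375)))
E
python3 go.py
```

```text
clock: 2.87
position: [0.4567, 0.0275, 0.1717]
ee_rot: [0.001, 0.999, 0.047, 0.003]
contact_force: [1.6, -0.1, -1.1]
width: 0.0241
gripper_force: 78.7
clock: 3.03
position: [0.4546, 0.0276, 0.1683]
ee_rot: [0.0, 0.999, 0.047, 0.0]
contact_force: [0.3, 0.5, -1.8]
width: 0.0241
gripper_force: 78.7
[0.4545956  0.02761704 0.16825178]
top [([578.7, 273.2], [554, 261, 52, 26, 589]), ([300.3, 277.0], [295, 271, 12, 13, 113])]
[249.2 258.2]
[253.5 266.4]
scene [([83.7, 144.5], [82, 142, 4, 6, 16]), ([250.1, 154.5], [246, 145, 9, 21, 175]), ([280.0, 238.1], [275, 231, 11, 15, 150]), ([560.0, 416.7], [518, 398, 85, 38, 1384])]
[253.3 157.1]
[254.9 195.8]
t 3.13 p [0.4535 0.0277 0.1669] w 0.024 gf 78.7 F [-0.4  0.3 -0.9]
x,z axes [ 0.996  0.093 -0.003] [-0.003  0.    -1.   ]
```

View pics/lift.png

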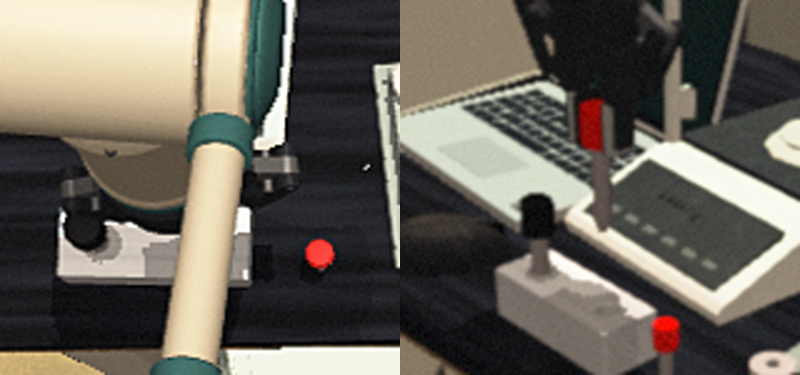

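The pin is upright in the gripper with its tip at about scene (255.6,197), on the tool axis and clear of the rack. Next I carry it to the free spot at plate (0,+70).

```bash
python3 go.py .5015 -.130 .165 5.3 .5015 -.130 .109 5.3
```

```text
t 3.13 p [0.4535 0.0277 0.1669] w 0.024 gf 78.7 F [-0.4  0.3 -0.9]
x,z axes [ 0.996  0.093 -0.003] [-0.003  0.    -1.   ]
target [0.5015, -0.13, 0.165, 5.3] d [0.1323 0.646  0.0071] a [-0.0002  0.0017  0.0005]
target [0.5015, -0.13, 0.109, 5.3] d [0.1329 0.6461 0.2311] a [-0.0002  0.0017  0.0005]
```

```bash
python3 -m jog '[{"dx":0.02,"dy":0.12,"dz":0,"ax":0,"ay":0,"az":0,"grip":-1},{"dx":0.05,"dy":0.27,"dz":0,"ax":0,"ay":0,"az":0,"grip":-1},{"dx":0.08,"dy":0.42,"dz":0,"ax":0,"ay":0,"az":0,"grip":-1},{"dx":0.11,"dy":0.55,"dz":0,"ax":0,"ay":0,"az":0,"grip":-1},{"dx":0.13,"dy":0.646,"dz":0,"ax":0,"ay":0,"az":0,"grip":-1}]'; python3 -m jog '[{"dx":0,"dy":0,"dz":0,"ax":0,"ay":0,"az":0,"grip":-1},{"dx":0,"dy":0,"dz":0,"ax":0,"ay":0,"az":0,"grip":-1},{"dx":0,"dy":0,"dz":0,"ax":0,"ay":0,"az":0,"grip":-1}]'
python3 - <<'E'
from h import *
from rig import manip
from scipy.spatial.transform import Rotation as R
s=manip.get_state();P=s['position'];q=np.array(s['ee_rot'])
X=np.eye(4);X[:3,:3]=R.from_quat(q[[1,2,3,0]]).as_matrix();X[:3,3]=P
w=manip.get_image('wrist');w['world_to_cam']=np.linalg.inv(X@w['T_tool_cam']);np.savez('wrist2.npz',**w)
c=manip.get_image('scene');np.savez('scene2.npz',**c)
def pr(d,p):
    M=d['world_to_cam'];c=d['mtx']@(M[:3,:3]@p+M[:3,3]);return (c[:2]/c[2]).round(1)
print('w yel',blobs(w['img'],(20,90,80),(37,255,255)),'pred',pr(w,np.array([.508,-.2,.04])),'tip',pr(w,X[:3,:3]@[0,0,.063]+P))
print('s yel',blobs(c['img'],(20,90,80),(37,255,255)),'tip',pr(c,X[:3,:3]@[0,0,.063]+P))
cv2.imwrite('pics/w2.png',w['img'][:,:,::-1]);u,v=pr(c,P).astype(int)
cv2.imwrite('pics/s2.png',cv2.resize(c['img'][v-60:v+120,u-100:u+140],(800,600))[:,:,::-1]);print(u-100,v-60)
E
python3 go.py .5015 -.130 .165 5.3 .5015 -.130 .109 5.3
```

```text
clock: 3.55
position: [0.5021, -0.1327, 0.1665]
ee_rot: [-0.0, 0.999, 0.046, -0.001]
contact_force: [0.0, 1.1, -0.6]
width: 0.024
gripper_force: 78.9
clock: 3.8
position: [0.5008, -0.1294, 0.1667]
ee_rot: [-0.001, 0.999, 0.046, -0.002]
contact_force: [0.6, 0.3, -1.7]
width: 0.0239
gripper_force: 78.9
w yel [([416.0, 229.3], [397, 210, 39, 39, 343])] pred [417.7 229. ] tip [321.9 257.2]
s yel [([372.6, 266.7], [364, 261, 19, 12, 100]), ([192.5, 452.9], [146, 435, 79, 38, 902]), ([239.2, 444.0], [237, 439, 6, 11, 28])] tip [339.4 220.1]
241 125
t 3.9 p [ 0.5012 -0.1289  0.1674] w 0.0234 gf 78.9 F [-1.  -0.  -1.5]
x,z axes [ 0.996  0.094 -0.002] [-0.002  0.001 -1.   ]
target [0.5015, -0.13, 0.165, 5.3] d [0.001  0.0044 0.0097] a [-0.0008  0.0012  0.0009]
target [0.5015, -0.13, 0.109, 5.3] d [0.0014 0.0047 0.2337] a [-0.0008  0.0012  0.0009]
```

View pics/w2.png

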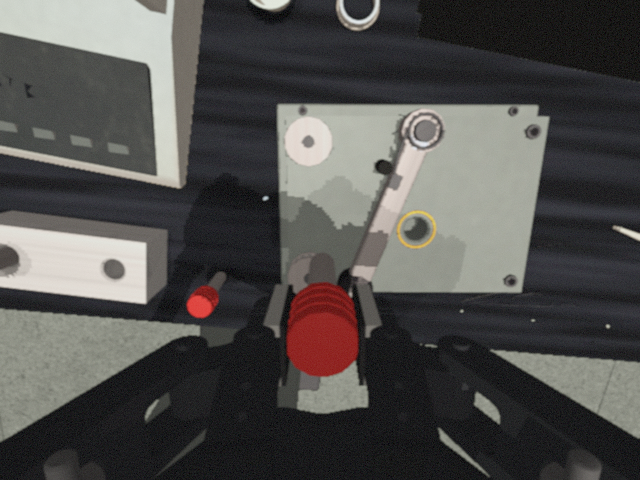

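View pics/s2.png

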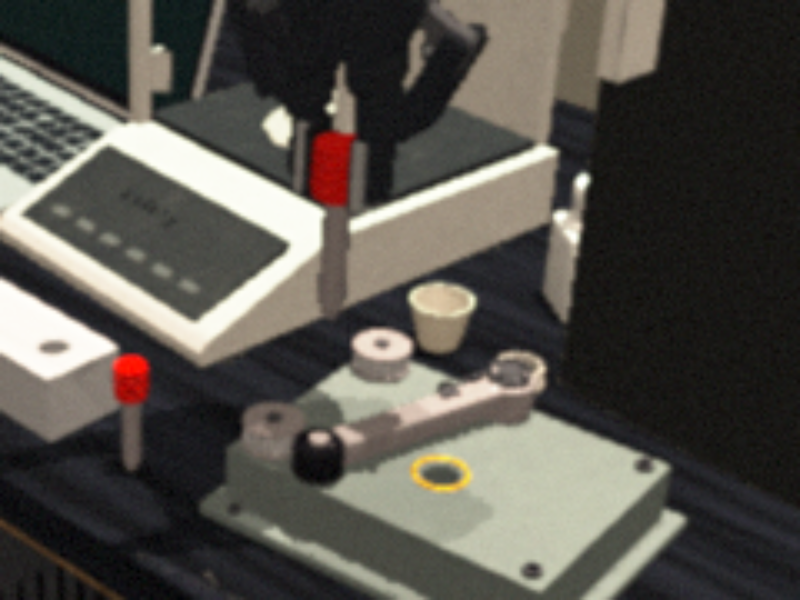

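The wrist view puts the ring at (416,229), within about 1 mm of the prediction. The scene view has the tip at about (341,220), also as expected. I'm lowering into the free zone between the pulleys and the arm.

```bash
python3 -m jog '[{"dx":0,"dy":0,"dz":0.08,"ax":0,"ay":0,"az":0,"grip":-1},{"dx":0,"dy":0,"dz":0.15,"ax":0,"ay":0,"az":0,"grip":-1},{"dx":0,"dy":0,"dz":0.21,"ax":0,"ay":0,"az":0,"grip":-1},{"dx":0,"dy":0,"dz":0.232,"ax":0,"ay":0,"az":0,"grip":-1},{"dx":0,"dy":0,"dz":0.232,"ax":0,"ay":0,"az":0,"grip":-1}]' 100; python3 -m jog '[{"dx":0,"dy":0,"dz":0,"ax":0,"ay":0,"az":0,"grip":-1}]'; python3 go.py .5075 -.198 .109 5.3
```

```text
clock: 4.32
position: [0.5007, -0.1287, 0.1089]
ee_rot: [-0.001, 0.999, 0.047, -0.002]
contact_force: [-0.7, 0.6, -0.7]
width: 0.0234
gripper_force: 98.0
clock: 4.4
position: [0.5022, -0.1296, 0.1105]
ee_rot: [0.0, 0.999, 0.047, 0.0]
contact_force: [0.2, -0.4, -0.7]
width: 0.0237
gripper_force: 98.0
t 4.4 p [ 0.5022 -0.1296  0.1105] w 0.0237 gf 98.0 F [ 0.2 -0.4 -0.7]
x,z axes [0.996 0.094 0.   ] [ 0. -0. -1.]
target [0.5075, -0.198, 0.109, 5.3] d [-0.0045  0.2746  0.0061] a [ 0.     -0.0001  0.001 ]
```

Now I push along plate −y, going slowly.

```bash
python3 -m jog '[{"dx":0,"dy":0.04,"dz":0.004,"ax":0,"ay":0,"az":0,"grip":-1},{"dx":0,"dy":0.08,"dz":0.004,"ax":0,"ay":0,"az":0,"grip":-1},{"dx":0,"dy":0.11,"dz":0.004,"ax":0,"ay":0,"az":0,"grip":-1},{"dx":0,"dy":0.14,"dz":0.004,"ax":0,"ay":0,"az":0,"grip":-1},{"dx":0,"dy":0.17,"dz":0.004,"ax":0,"ay":0,"az":0,"grip":-1}]'; python3 go.py; python3 -m jog '[{"dx":0,"dy":0.03,"dz":0,"ax":0,"ay":0,"az":0,"grip":-1},{"dx":0,"dy":0.06,"dz":0,"ax":0,"ay":0,"az":0,"grip":-1},{"dx":0,"dy":0.09,"dz":0,"ax":0,"ay":0,"az":0,"grip":-1},{"dx":0,"dy":0.11,"dz":0,"ax":0,"ay":0,"az":0,"grip":-1},{"dx":0,"dy":0.11,"dz":0,"ax":0,"ay":0,"az":0,"grip":-1}]' ;python3 -m jog '[{"dx":0,"dy":0,"dz":0,"ax":0,"ay":0,"az":0,"grip":-1},{"dx":0,"dy":0,"dz":0,"ax":0,"ay":0,"az":0,"grip":-1}]'
cat > look.py <<'E'
import sys
from h import *
from rig import manip
from scipy.spatial.transform import Rotation as R
k=sys.argv[1]
s=manip.get_state();P=s['position'];q=np.array(s['ee_rot'])
X=np.eye(4);X[:3,:3]=R.from_quat(q[[1,2,3,0]]).as_matrix();X[:3,3]=P
w=manip.get_image('wrist');w['world_to_cam']=np.linalg.inv(X@w['T_tool_cam'])
c=manip.get_image('scene')
def pr(d,p):
    M=d['world_to_cam'];c=d['mtx']@(M[:3,:3]@p+M[:3,3]);return (c[:2]/c[2]).round(1)
H=np.array([.508,-.199,.04]);tip=X[:3,:3]@[0,0,.063]+P
for n,d in(('w',w),('s',c)): print(n,'yel',blobs(d['img'],(20,90,80),(37,255,255)),'predH',pr(d,H),'tip',pr(d,tip))
u,v=pr(w,tip).astype(int);a=cv2.resize(w['img'][v-110:v+90,u-80:u+120],(400,400),interpolation=2);print('w crop org',u-80,v-110,'x2')
u,v=pr(c,tip).astype(int);b=cv2.resize(c['img'][v-60:v+40,u-50:u+50],(400,400),interpolation=2);print('s crop org',u-50,v-60,'x4')
cv2.imwrite(f'pics/{k}.png',np.hstack([a,b])[:,:,::-1])
E
python3 look.py push; python3 go.py .5075 -.198 .109 5.3
```

```text
clock: 4.82
position: [0.5052, -0.1728, 0.1092]
ee_rot: [-0.001, 0.999, 0.046, -0.001]
contact_force: [-2.3, 3.4, 0.0]
width: 0.0234
gripper_force: 98.5
t 4.82 p [ 0.5052 -0.1728  0.1092] w 0.0234 gf 98.5 F [-2.3  3.4  0. ]
x,z axes [ 0.996  0.092 -0.001] [-0.002  0.002 -1.   ]
clock: 5.23
position: [0.5087, -0.2011, 0.109]
ee_rot: [0.0, 0.999, 0.046, -0.0]
contact_force: [-2.7, 3.6, -1.7]
width: 0.0232
gripper_force: 98.3
clock: 5.4
position: [0.5083, -0.1996, 0.109]
ee_rot: [-0.0, 0.999, 0.047, -0.0]
contact_force: [-1.8, 1.5, -1.5]
width: 0.0231
gripper_force: 98.3
w yel [([305.3, 248.8], [296, 231, 29, 44, 195])] predH [320.9 254.3] tip [321.9 257.2]
s yel [([194.1, 454.4], [161, 437, 57, 33, 590]), ([239.0, 444.0], [236, 440, 8, 10, 29]), ([217.4, 467.9], [211, 463, 14, 11, 60])] predH [372.5 267.3] tip [373.2 264.3]
w crop org 241 147 x2
s crop org 323 204 x4
t 5.5 p [ 0.5083 -0.1994  0.109 ] w 0.0241 gf 98.3 F [-1.6  2.5 -2.3]
x,z axes [ 0.996  0.093 -0.001] [-0.001  0.    -1.   ]
target [0.5075, -0.198, 0.109, 5.3] d [-0.0027 -0.0058  0.0002] a [-0.0003  0.0004  0.0007]
```

View pics/push.png

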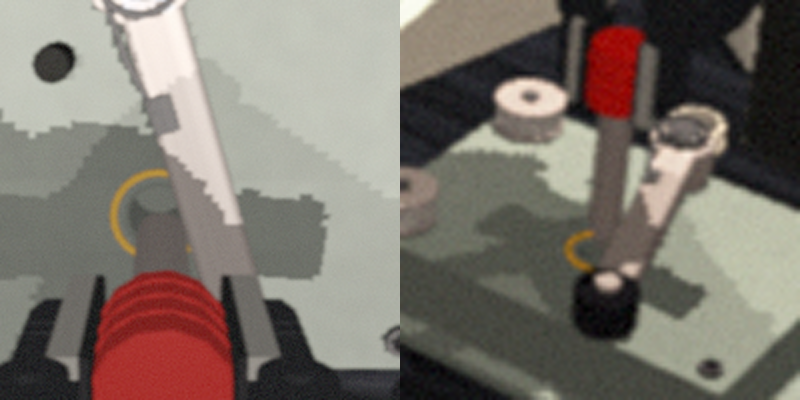

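The tip sits over the ring: ring centre is at about (321,256) and tip at about (322,257), and the arm is swept back. I'm inserting in stages while watching the force.

```bash
python3 -m jog '[{"dx":-0.004,"dy":-0.001,"dz":0.02,"ax":0,"ay":0,"az":0,"grip":-1},{"dx":-0.004,"dy":-0.001,"dz":0.04,"ax":0,"ay":0,"az":0,"grip":-1},{"dx":-0.004,"dy":-0.001,"dz":0.055,"ax":0,"ay":0,"az":0,"grip":-1},{"dx":-0.004,"dy":-0.001,"dz":0.07,"ax":0,"ay":0,"az":0,"grip":-1},{"dx":-0.004,"dy":-0.001,"dz":0.07,"ax":0,"ay":0,"az":0,"grip":-1}]'; python3 go.py
```

```text
clock: 5.92
position: [0.5076, -0.1994, 0.0909]
ee_rot: [-0.0, 0.999, 0.047, -0.0]
contact_force: [-0.1, 3.9, -2.4]
width: 0.0237
gripper_force: 98.4
t 5.92 p [ 0.5076 -0.1994  0.0909] w 0.0237 gf 98.4 F [-0.1  3.9 -2.4]
x,z axes [ 0.996  0.093 -0.   ] [-0.     0.001 -1.   ]
```

Tip is about 12 mm deep with no resistance, so I'll continue down.

```bash
python3 -m jog '[{"dx":0,"dy":0,"dz":0.02,"ax":0,"ay":0,"az":0,"grip":-1},{"dx":0,"dy":0,"dz":0.04,"ax":0,"ay":0,"az":0,"grip":-1},{"dx":0,"dy":0,"dz":0.06,"ax":0,"ay":0,"az":0,"grip":-1},{"dx":0,"dy":0,"dz":0.076,"ax":0,"ay":0,"az":0,"grip":-1},{"dx":0,"dy":0,"dz":0.076,"ax":0,"ay":0,"az":0,"grip":-1}]';python3 -m jog '[{"dx":0,"dy":0,"dz":0,"ax":0,"ay":0,"az":0,"grip":-1}]'; python3 go.py
```

```text
clock: 6.33
position: [0.5071, -0.1994, 0.0715]
ee_rot: [-0.0, 0.999, 0.046, -0.001]
contact_force: [-0.1, 2.7, -2.1]
width: 0.0235
gripper_force: 98.3
clock: 6.42
position: [0.5071, -0.1994, 0.0719]
ee_rot: [-0.0, 0.999, 0.046, -0.001]
contact_force: [-0.6, 2.7, -4.0]
width: 0.0233
gripper_force: 98.3
t 6.42 p [ 0.5071 -0.1994  0.0719] w 0.0233 gf 98.3 F [-0.6  2.7 -4. ]
x,z axes [ 0.996  0.093 -0.001] [-0.001  0.001 -1.   ]
```

It's about 31 mm deep. Now I release and rise.

```bash
python3 -m jog '[{"dx":0,"dy":0,"dz":0.004,"ax":0,"ay":0,"az":0,"grip":-1},{"dx":0,"dy":0,"dz":0.004,"ax":0,"ay":0,"az":0,"grip":0.2},{"dx":0,"dy":0,"dz":0,"ax":0,"ay":0,"az":0,"grip":0.2},{"dx":0,"dy":0,"dz":0,"ax":0,"ay":0,"az":0,"grip":0.2},{"dx":0,"dy":0,"dz":0,"ax":0,"ay":0,"az":0,"grip":0.2}]'; python3 go.py; python3 -m jog '[{"dx":0,"dy":0,"dz":-0.05,"ax":0,"ay":0,"az":0,"grip":0.2},{"dx":0,"dy":0,"dz":-0.15,"ax":0,"ay":0,"az":0,"grip":0.2},{"dx":0,"dy":0,"dz":-0.27,"ax":0,"ay":0,"az":0,"grip":0.2},{"dx":0,"dy":0,"dz":-0.4,"ax":0,"ay":0,"az":0,"grip":0.2},{"dx":0,"dy":0,"dz":-0.5,"ax":0,"ay":0,"az":0,"grip":0.2}]'; python3 -m jog '[{"dx":0,"dy":0,"dz":0,"ax":0,"ay":0,"az":0,"grip":0.2},{"dx":0,"dy":0,"dz":0,"ax":0,"ay":0,"az":0,"grip":0.2},{"dx":0,"dy":0,"dz":0,"ax":0,"ay":0,"az":0,"grip":0.2}]'
python3 - <<'E'
from h import *
from rig import manip
from scipy.spatial.transform import Rotation as R
s=manip.get_state();q=np.array(s['ee_rot']);w=manip.get_image('wrist');c=manip.get_image('scene')
X=np.eye(4);X[:3,:3]=R.from_quat(q[[1,2,3,0]]).as_matrix();X[:3,3]=s['position'];w['world_to_cam']=np.linalg.inv(X@w['T_tool_cam'])
B=[[b for b in blobs(d['img'],(0,150,80),(7,255,255),60)] for d in(w,c)];print(B)
bw=min(B[0],key=lambda b:abs(b[0][0]-322))[0];bc=min(B[1],key=lambda b:abs(b[0][0]-373))[0]
print('head centre',tri([ray(w,*bw),ray(c,*bc)]).round(4))
a=cv2.resize(w['img'],(400,300));b=cv2.resize(c['img'][160:310,270:470],(400,300))
cv2.imwrite('pics/end.png',np.hstack([a,b])[:,:,::-1])
E
```

```text
clock: 6.83
position: [0.5086, -0.2007, 0.0734]
ee_rot: [0.001, 0.999, 0.047, 0.001]
contact_force: [-0.0, 0.7, 0.7]
width: 0.051
gripper_force: 0.0
t 6.83 p [ 0.5086 -0.2007  0.0734] w 0.051 gf 0.0 F [-0.   0.7  0.7]
x,z axes [0.996 0.093 0.002] [ 0.002 -0.002 -1.   ]
clock: 7.25
position: [0.5085, -0.2005, 0.2006]
ee_rot: [0.001, 0.999, 0.047, 0.002]
contact_force: [1.6, -0.4, 1.2]
width: 0.0514
gripper_force: 0.0
clock: 7.5
position: [0.5072, -0.1997, 0.1974]
ee_rot: [0.0, 0.999, 0.046, -0.0]
contact_force: [-0.3, 0.8, 0.1]
width: 0.0514
gripper_force: 0.0
[[([315.5, 239.8], [297, 218, 38, 44, 1325]), ([126.6, 285.9], [110, 272, 34, 29, 700]), ([627.0, 313.2], [612, 301, 28, 25, 558])], [([280.1, 238.0], [275, 231, 11, 15, 151]), ([373.1, 241.5], [365, 231, 17, 23, 320]), ([559.9, 416.7], [518, 398, 85, 38, 1404])]]
head centre [ 0.5052 -0.1961  0.0901]
```

View pics/end.png

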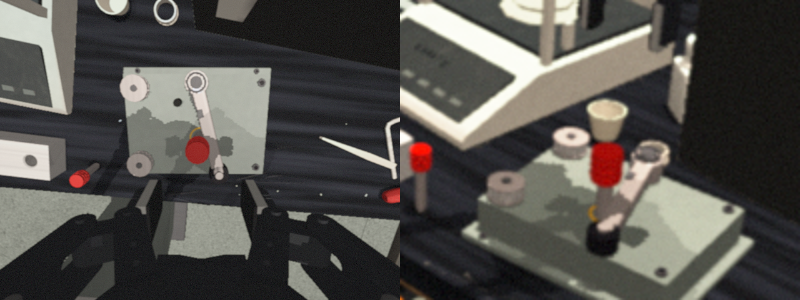

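The arm is held back against the pin. The head centre measures z ≈ 0.090, about 30 mm deep and nearly upright, and the gripper is clear. Handing in.

```bash
python3 -c "
from rig import manip
print(manip.sign_off())"
```

```text
the job is handed in; nothing more can be done
None
```

I put the larger red pin about 30 mm down in the 34 mm deep lock hole, leaning slightly, and it was holding the tensioner arm back once I let go. The black pin stayed in the rack. I handed the job in after about 7.5 s on the robot's clock, and no verdict came back.

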